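# Pack the enamel tiffin tiers into the storage rack

### The arm

A 6-joint arm with a two-finger parallel gripper is mounted at the origin on the work surface. World frame = base frame: x ahead of the robot, y to its left, z up, the work surface at z = 0. Lengths are in mm, angles in degrees, forces in N, time in s.
With the tool pointing down it reaches from about 300 to 850 mm from the base axis. Payload 4.2 kg.
Tool frame: the origin (TCP) lies between the finger pads; the fingertips stand 14 mm ahead of it and the grasp point (between the pads) lies 5 mm behind it; z points along the fingers, y is the line along which they close (so a half turn about z gives the same grasp; the last joint's range is limited). The gripper opens to 91 mm and grips with 3 to 60 N. Pads are 32 mm wide; open, the fingers measure 118 mm over their backs; the gripper's body (76 mm by 178 mm) begins 60 mm behind the grasp point.
Start: joints at [68.182, 18.312, 89.639, -0, 72.044, -1.146], TCP at [202.992, 537.996, 190.476] pointing down, gripper open.
Joint ranges: [-177.97, 177.97], [-48.28, 115.42], [12.27, 149.76], [-77.06, 257.06], [2.81, 150.46], [-146.56, 146.56]. Speed limits (degrees/s): [147.25, 147.25, 180, 180, 180, 180].

### API

Orientations are given as [roll, pitch, yaw] about the fixed x, y, z axes, in that order (R = Rz(yaw) Ry(pitch) Rx(roll)).
In Python, from workcell import * gives the robot as it stands. The module is installed in compiled form; this text tells all that it offers.
- The arm moves only by the tool send_rows, never from a script. Its argument "deltas" is a list of rows, each a list of 2 entries, a list of its own where there are three numbers: the shift along the tool's x, y, z normalised to -1 to 1, where 1 is 0.5 m, then the turn, a rotation vector about the tool's x, y, z normalised to -1 to 1, where 1 is 0.5 rad. A call has 1 to 10 rows; each row shifts and turns the commanded pose from where the row before left it, along the tool's axes as they then stand; what a row does not reach is not made up. A row lasts 1/10 s, in which the tool goes at most 50 mm and 8.59 degrees, less where a joint would pass 70% of its speed; a pose out of reach is approached as far as the arm can. A call with a number of a shift or a turn outside -1 to 1 is refused whole. A call with a gripper value outside its range is refused whole. "grip" is the closure, from 0 (fully open) to 1 (shut), set as the call begins (left out, the last holds). The fingers move at their own pace and stop on an object; "grip_force" is the grip in N (left out, the last holds). Time passes only in rows, so rows that do not move let the fingers close. It gives the time, the measured TCP pose, the force, the opening and the grip force at its end, in the units of the state.
- state(): the state, without advancing time (a new reading comes with each control period).
- grab_frame(name): name is "scene" or "side" or "wrist"; returns the picture (384x512x3 uint8, red, green, blue); there is no depth.
- calibration(name): a dict with "mtx" (3x3 intrinsics, pixels), "R" (3x3) and "t" (3): a world point X has camera coordinates R X + t. Camera axes: x right, y down, z forward; pixel columns grow to the right and rows downward; lengths in mm; the calibration is good to about 2 mm. The wrist camera is an equidistant fisheye: a pixel r from the principal point sees the ray r / f radians off the axis. A picture is of the moment at which its call begins: read the wrist's pose just before it. calibration takes no time and is no camera call; for the wrist camera it gives the pose at the moment of the call.
- job_done(): hands the job in; it is judged then, once.
Trained networks look in the newest picture that a camera, given by its name, has taken for a name from the list of things; names that differ only in an ending like _2 or _b are one class to them, and where a whole thing is asked for, a point or a joint stands for the part that bears it (a point fixed in the world has none). Each returns a list of dicts, best first, with "p" (0 to 1); they miss things now and then, are a little off and sometimes report something else, mostly with a low value. They report only what shows in the picture. A call takes as long as a camera call. They do not tell look-alikes from the thing itself.
- trace(camera, label): "pixels" (384x512 bool, what is visible of it) and "bbox" ([left, top, width, height] in pixels, round what is visible of it).
The state is a dict: "time_s": time; "qpos": joint angles; "qvel": joint speeds; "effort": joint torques, N m; "ee_pos": TCP position; "ee_rot": TCP orientation; "force": force on the tool from outside, world axes, zero at the start; "torque": the same for the moment, N m; "gripper_width": finger opening in mm; "gripper_force": force on a finger pad.
Only numpy, scipy, OpenCV 4.12 (cv2) and the standard library are available. Lean on these libraries where they do the work, as an engineer would, in place of code of your own. Each camera call takes 0.05 s, during which the arm holds its last target. There are 200 camera calls.

### The job

The rack's bay is too short for the tiffin tiers: lift the green sliding stop with the red tab out of the notches it sits in and drop it fully home, upright, into the next pair of notches, away from the rack's end wall. Then stack the three tiers in the widened bay, lengthwise and midway between the side rails, as one square, level pile with edges flush: cream at the bottom, ochre on it, the lidded amber one on top. Set the tiers down rather than dropping them, never tip them over, and leave the brass bowl, the bottle and the brass ewer where they stand.

Things in the scene. Friction and masses are not known exactly. Their poses are not given: they have to be found in the camera images.
- rack: fixed wooden rack. Origin at table level under the bay's centre. Floor board 6 thick, x -81 to +139, y +-83 mm. End wall x -76 to -68, top z = 46. Two steel side rails along x at y = +-(70 to 82), tops z = 36, each with three open-topped notches 14 wide (x), 16 deep (notch floor z = 20) at x = 35, 75, 115. The bay lies between end wall and stop
- bay_centre (a point): point on the bay floor (z = 6 mm) midway between the rails, 68 mm from the end wall's inner face and, once the stop is in the second notches, 71 mm (+-3 of play) from the stop's face; axes as the rack's. The pile belongs here
- notch1 (a point): midway between the first pair of notches, at notch floor height (z = 20 mm); the stop starts here, leaving a bay of 99 mm
- notch2 (a point): the same for the second (next) pair of notches, 40 mm further along the rack's +x; the stop belongs here
- notch3 (a point): the same for the third pair, another 40 mm on; too far
- stop: loose green stop, 150 g: upright plate 8 thick (own x), 130 wide (y), 36 high; ears at both ends (8 thick, z 10 to 26, out to y = +-81) rest in the notches, play +-3 mm in x, +-5 in y. Red grip tab on top, mid-width, flush with the plate: 8 thick (x), 44 wide, z 36 to 51; pinch it across x. Origin: centre of the plate's underside. Must rise over 16 mm to come free
- cream: an oblong enamelled-steel tiffin tier, 120 (own x) x 60 (own y) x 28 high, 250 g, flat underside, cream with a dark rim line, open topped (walls 4 mm). Origin: centre of its underside; z up. Grip it across its 60 mm width. Goes at the bottom
- ochre: an oblong enamelled-steel tiffin tier, 120 (own x) x 60 (own y) x 28 high, 250 g, flat underside, mustard yellow with a dark rim line, open topped (walls 4 mm). Origin: centre of its underside; z up. Grip it across its 60 mm width. Goes in the middle
- amber: an oblong enamelled-steel tiffin tier, 120 (own x) x 60 (own y) x 28 high, 250 g, flat underside, dark orange with a lid of the same colour fixed flush with its rim and a black knob (20 mm across, top at z = 44) in the middle. Origin: centre of its underside; z up. Grip it across its 60 mm width. Goes on top
- bowl: bystander: open brass bowl, 100 across, 65 high; origin at the centre of its underside
- bottle: bystander: clear plastic water bottle, blue cap, 64 across, 190 high, beyond the rack; origin at the centre of its underside
- ewer: bystander: brass ewer with a thin neck, 92 across, 162 high, beyond the rack; origin at the centre of its underside
There are look-alikes about, which are no part of the job. Leave any brown, pink or turquoise look-alike of the ochre alone.

How it is judged:
By the outcome, as a careful person would: the job done as asked, in the order asked, and still so for the second after the job is handed in, with the robot touching nothing.
It also fails if it takes over 72 s, if anything falls off the work surface, if the arm or the gripper's body presses on something with over 40 N, if the wrist force passes 120 N, or if a joint passes its speed limit or range.

## Working session

There is one attempt and no reset: what is moved stays moved. The work goes in short steps, Python scripts to look and compute and a tool call to move; the robot and the scene stay as the last step left them, time stands still between calls to the robot, and variables do not carry over. Pictures are saved under pics/ and viewed, at most 10 in all, crops included, and the job is handed in when it is done.

Besides the shell and the picture viewer there is one more tool, called in YAML: its name, and indented under it one key for each argument. send_rows: Moves the arm, as the interface text tells. Scaled input: -1 to 1 covers 0.5 m each way for a shift and 0.5 rad each way for a turn. Its arguments: {"type":"object","properties":{"deltas":{"type":"array","items":{"type":"array"}},"grip":{"type":"number"},"grip_force":{"type":"number"}},"required":["deltas"]}

```bash
mkdir -p pics
python3 - <<'E'
from workcell import *
import cv2,numpy as np
print(state())
a=grab_frame("scene");b=grab_frame("side")
for n,i in(("scene",a),("side",b)):
    cv2.imwrite(f"pics/{n}0.png",cv2.resize(i[:,:,::-1],(800,600),interpolation=cv2.INTER_CUBIC))
    c=calibration(n);print(n,c["mtx"].tolist(),(-c["R"].T@c["t"]).round(), c["R"][2].round(2))
for n in("scene","side"):
    for l in("rack","stop","cream","ochre","amber","bowl","bottle","ewer"):
        print(n,l,[(round(float(d["p"]),2),d["bbox"],int(d["pixels"].sum())) for d in trace(n,l)])
c=calibration("wrist");s=state();print(c["mtx"].tolist(),(-c["R"].T@c["t"]),c["R"],s["ee_pos"],s["ee_rot"])
E
```

```text
{'time_s': 0.0, 'qpos': array([ 6.81831046e+01,  1.83497601e+01,  8.97070555e+01, -7.61426669e-04,
        7.20444914e+01, -1.14673703e+00]), 'qvel': array([ 0.0350853 , -0.00174527,  0.09974867, -0.0251617 , -0.02871125,
        0.04899634]), 'effort': array([-6.47767829e-04, -4.12456226e+01, -2.31971186e+01,  7.26519129e-02,
        4.57085925e-02, -1.33370609e-04]), 'ee_pos': array([202.77102798, 537.46207336, 189.63478576]), 'ee_rot': array([-1.79898699e+02, -1.30367424e-03,  1.59330076e+02]), 'force': array([ 0.44182797, -0.07082126, -0.59985901]), 'torque': array([ 0.01173882, -0.00317826,  0.04314871]), 'gripper_force': 0.0, 'gripper_width': 90.87359027596654}
scene [[356.0312873709645, 0.0, 257.1215256368424], [0.0, 356.0312873709645, 193.53925575339383], [0.0, 0.0, 1.0]] [ 928. -684.  953.] [-0.35  0.47 -0.81]
side [[465.33347804745375, 0.0, 257.4441890592673], [0.0, 465.33347804745375, 191.57477782599898], [0.0, 0.0, 1.0]] [ 419.  719. 1117.] [ 0.09 -0.65 -0.76]
scene rack [(0.72, [250.8, 144.7, 77.0, 64.3], 2675)]
scene stop [(0.82, [270.1, 159.8, 34.8, 31.1], 299)]
scene 
[... 763 characters left out ...]
, 537), (0.63, [327.4, 175.6, 28.9, 37.7], 706), (0.61, [282.8, 122.7, 36.1, 25.1], 637), (0.59, [331.2, 124.9, 44.4, 30.1], 624)]
side amber [(0.59, [277.5, 340.3, 50.5, 43.5], 1265)]
side bowl []
side bottle [(0.85, [151.0, 172.1, 28.8, 54.5], 990)]
side ewer [(0.95, [136.6, 234.9, 30.5, 43.2], 1037)]
[[297.3186396354542, 0.0, 254.60236864168493], [0.0, 297.3186396354542, 190.02220455953866], [0.0, 0.0, 1.0]] [132.74642882 564.94555744 383.80312023] [[ 3.52210976e-01  9.35920624e-01  1.15057828e-04]
 [ 9.01587657e-01 -3.39323585e-01  2.68326669e-01]
 [ 2.51171506e-01 -9.44038632e-02 -9.63327974e-01]] [202.99965293 538.00670222 190.50199371] [ 1.79990788e+02 -2.21782289e-04  1.59328477e+02]
```

View pics/scene0.png

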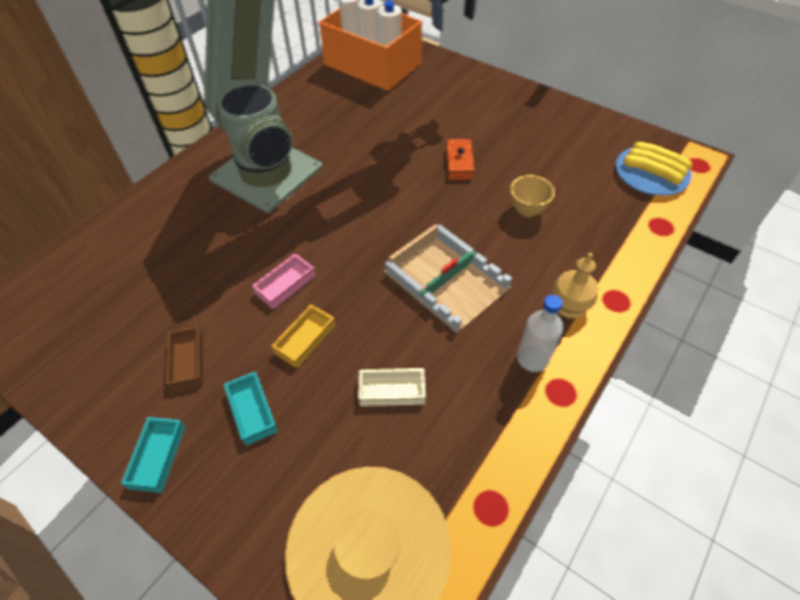

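View pics/side0.png

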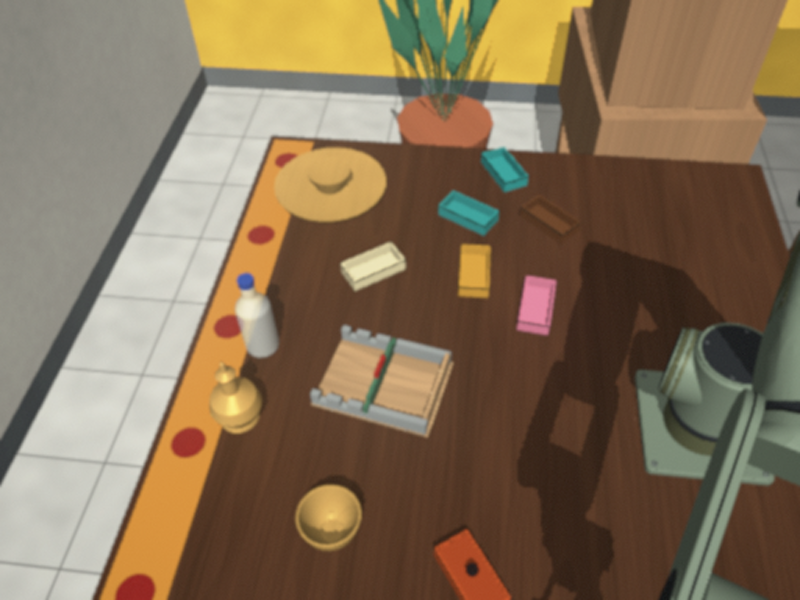

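Scene picture (800 px scale): rack at (448,275) with the green stop and its red tab at (450,266). Cream tier is at (391,387), amber with knob at (460,158), bowl (532,196), bottle (541,335), ewer (577,290).
The ochre candidates are yellow (303,335), pink (284,280), brown (183,360), turquoise (250,408) and turquoise (154,455). I choose the yellow one; in the side view it is at (475,270).

```bash
cat > h.py <<'E'
from workcell import *
import cv2,numpy as np
from scipy.optimize import minimize
from scipy.spatial.transform import Rotation as Ro
S=4
def proj(c,n,X):
    P=np.atleast_2d(X)@c["R"].T+c["t"]; K=c["mtx"]
    if n=="wrist":
        r=np.hypot(P[:,0],P[:,1])+1e-9; th=np.arctan2(r,P[:,2])
        q=P[:,:2]/r[:,None]*th[:,None]
    else: q=P[:,:2]/P[:,2:]
    return q*[K[0,0],K[1,1]]+[K[0,2],K[1,2]]
def ray(c,n,uv):
    K=c["mtx"]; q=(np.array(uv,float)-[K[0,2],K[1,2]])/[K[0,0],K[1,1]]
    if n=="wrist":
        th=np.hypot(*q)+1e-9; d=np.r_[q/th*np.sin(th),np.cos(th)]
    else: d=np.r_[q,1]
    return -c["R"].T@c["t"], c["R"].T@d
def plane(c,n,uv,z):
    o,d=ray(c,n,uv); return o+d*(z-o[2])/d[2]
def box(x0,x1,y0,y1,z0,z1):  # edges subdivided for the fisheye
    g=np.array([[x,y,z] for x in np.linspace(x0,x1,7) for y in np.linspace(y0,y1,7) for z in(z0,z1)]);return g
TIER=[box(-60,60,-30,30,0,28)]
KNOB=[np.array([[10*np.cos(a),10*np.sin(a),z] for a in np.linspace(0,6.3,16) for z in(28,44)])]
STOP=[box(-4,4,-65,65,0,36),box(-4,4,-81,81,10,26),box(-4,4,-22,22,36,51)]
RACK=[box(-81,139,-83,83,0,6),box(-76,-68,-83,83,0,46)]+[box(a,b,s*70 if s>0 else -82,82 if s>0 else -70,0,h)
  for s in(1,-1) for a,b,h in((-76,28,36),(28,42,20),(42,68,36),(68,82,20),(82,108,36),(108,122,20),(122,139,36))]
def place(p,X): 
    a=np.radians(p[3]);R=np.array([[np.cos(a),-np.sin(a),0],[np.sin(a),np.cos(a),0],[0,0,1]])
    return X@R.T+p[:3]
def sil(c,n,parts,p,win):
    l,t,w,h=win; m=np.zeros((h*S,w*S),np.uint8)
    for X in parts:
        q=(proj(c,n,place(p,X))-[l,t]+.5)*S-.5
        hull=cv2.convexHull(q.astype(np.float32))
        cv2.fillConvexPoly(m,np.round(hull*16).astype(np.int32),255,shift=4)
    return cv2.resize(m,(w,h),interpolation=cv2.INTER_AREA)/255.
def fit(views,parts,p0,zfix=None):
    """views: (calib,name,mask)"""
    V=[]
    for c,n,m in views:
        ys,xs=np.where(m); l,t=max(xs.min()-15,0),max(ys.min()-15,0)
        w,h=min(xs.max()+16,512)-l,min(ys.max()+16,384)-t
        V.append((c,n,m[t:t+h,l:l+w].astype(float),(l,t,w,h)))
    full=lambda q: np.r_[q[:2],zfix,q[2]] if zfix is not None else q
    def cost(q):
        e=0
        for c,n,m,win in V:
            s=sil(c,n,parts,full(q),win); e+=np.abs(cv2.GaussianBlur(s-m,(0,0),1.)).sum()/m.sum()
        return e/len(V)
    best=None
    q0=np.array(p0,float); q0=np.delete(q0,2) if zfix is not None else q0
    for st in(25,6,2):
        sx=np.vstack([q0]+[q0+np.eye(len(q0))[i]*st*(1 if i==len(q0)-1 or len(q0)==3 or i!=2 else .5) for i in range(len(q0))])
        r=minimize(cost,q0,method="Nelder-Mead",options=dict(initial_simplex=sx,xatol=.05,fatol=1e-5,maxfev=250)); q0=r.x
    return full(r.x).round(1),round(float(r.fun),3)
E
python3 - <<'E'
from h import *
import pickle
D={}
fr={n:grab_frame(n) for n in("scene","side")}
for n in fr:
    c=calibration(n)
    for l in("rack","stop","cream","ochre","amber"):
        r=trace(n,l)
        if l=="ochre":
            hsv=cv2.cvtColor(fr[n],cv2.COLOR_RGB2HSV)
            r=sorted(r,key=lambda d:-np.mean((abs(hsv[...,0][d["pixels"]].astype(int)-20)<5)&(hsv[...,1][d["pixels"]]>150)&(hsv[...,2][d["pixels"]]>150)))
        D[n,l]=(c,n,r[0]["pixels"])
pickle.dump(D,open("D.pkl","wb"))
for l,parts in(("rack",RACK),("stop",STOP),("cream",TIER),("ochre",TIER),("amber",TIER+KNOB)):
    best=None
    ys,xs=np.where(D["scene",l][2]); g=plane(*D["scene",l][:2],(xs.mean(),ys.mean()),15)
    for y in (-60,-15,30,75) if l!="rack" else(0,90,180,270,-45,45,135,225):
        r=fit([D["scene",l],D["side",l]],parts,[g[0],g[1],0,y])
        if best is None or r[1]<best[1]:best=r
    print(l,g.round(),best, [D[n,l][2].sum() for n in fr])
E
```

```text
Traceback (most recent call last):
IndexError: list index out of range
```

```bash
cat >> h.py <<'E'
def yellow(f,r):
    h=cv2.cvtColor(f,cv2.COLOR_RGB2HSV).astype(int)
    ok=(abs(h[...,0]-20)<5)&(h[...,1]>150)&(h[...,2]>130)
    return sorted(r,key=lambda d:-ok[d["pixels"]].mean())
def tr(n,l,tries=4):
    """calibration, name, mask (of the wanted one)"""
    for _ in range(tries):
        c=calibration(n);f=grab_frame(n);r=trace(n,l)
        if r:
            if l=="ochre": r=yellow(f,r)
            return c,n,r[0]["pixels"]
    return None
PARTS=dict(rack=RACK,stop=STOP,cream=TIER,ochre=TIER,amber=TIER+KNOB)
E
python3 - <<'E'
from h import *
import pickle
D={}
for l,parts in PARTS.items():
    vs=[v for v in(tr("scene",l),tr("side",l)) if v]; D[l]=vs
    best=None
    ys,xs=np.where(vs[0][2]); g=plane(*vs[0][:2],(xs.mean(),ys.mean()),15)
    for y in (-60,-15,30,75) if l!="rack" else(0,90,180,270,-45,45,135,225):
        r=fit(vs,parts,[g[0],g[1],0,y])
        if best is None or r[1]<best[1]:best=r
    print(l,g.round(),best, [(v[1],int(v[2].sum()),np.argwhere(v[2]).mean(0).round()[::-1]) for v in vs])
pickle.dump(D,open("D.pkl","wb"))
print(state()["time_s"])
E
```

```text
rack [568. -30.  15.] (array([ 5.349e+02, -2.270e+01,  4.000e-01, -1.110e+01]), 0.128) [('scene', 2775, array([286., 177.])), ('side', 3815, array([246., 244.]))]
stop [563. -19.  15.] (array([569. , -28.7,   8.4, -10.9]), 0.135) [('scene', 300, array([287., 174.])), ('side', 336, array([242., 239.]))]
cream [ 624. -311.   15.] (array([ 6.228e+02, -3.104e+02, -5.000e-01,  3.790e+01]), 0.047) [('scene', 937, array([250., 247.])), ('side', 775, array([239., 170.]))]
ochre [ 415. -318.   15.] (array([ 412.9, -317.5,    0.9,   92.4]), 0.068) [('scene', 856, array([195., 214.])), ('side', 632, array([303., 173.]))]
amber [387. 310.  15.] (array([383.6, 311. ,   1. , -54.1]), 0.077) [('scene', 382, array([294., 102.])), ('side', 1305, array([300., 364.]))]
2.25
```

```bash
cat > plan.py <<'E'
import sys
from h import *
def plan(x,y,z,psi,step=40,s=None):
    s=s or state(); p=s["ee_pos"]; a=s["ee_rot"][2]
    d=np.array([x,y,z])-p; da=(psi-a+180)%360-180
    n=max(1,int(np.ceil(max(np.linalg.norm(d)/step,abs(da)/7.5)-.02)))
    M=np.zeros((3,3))
    for i in range(n): M+=Ro.from_euler("xyz",[180,0,a+da*i/n],degrees=True).as_matrix()
    sh=np.linalg.solve(M,d)/500
    R=Ro.from_euler("xyz",s["ee_rot"],degrees=True).as_matrix(); tl=R[:,2]
    print("t",round(s["time_s"],2),"at",p.round(1),"rot",s["ee_rot"].round(2),"-> n",n,"row",[sh.round(4).tolist(),[0,0,round(-np.radians(da/n)/.5,4)]])
if __name__=="__main__": plan(*map(float,sys.argv[1:]))
E
python3 plan.py 400 230 190 126
```

```text
t 2.25 at [203.  538.  190.5] rot [179.99   0.   159.33] -> n 10 row [[-0.0689, -0.0275, 0.0001], [0, 0, np.float64(0.1163)]]
```

send_rows:
  deltas:
    - [[-0.0689,-0.0275,0],[0,0,0.1163]]
    - [[-0.0689,-0.0275,0],[0,0,0.1163]]
    - [[-0.0689,-0.0275,0],[0,0,0.1163]]
    - [[-0.0689,-0.0275,0],[0,0,0.1163]]
    - [[-0.0689,-0.0275,0],[0,0,0.1163]]
    - [[-0.0689,-0.0275,0],[0,0,0.1163]]
    - [[-0.0689,-0.0275,0],[0,0,0.1163]]
    - [[-0.0689,-0.0275,0],[0,0,0.1163]]
    - [[-0.0689,-0.0275,0],[0,0,0.1163]]
    - [[-0.0689,-0.0275,0],[0,0,0.1163]]
  grip: 0

```text
time_s: 3.25
ee_pos: [400.6, 228.4, 190.6]
ee_rot: [180.0, 0.0, 125.9]
force: [-0.8, 0.4, 0.2]
gripper_width: 91.2
gripper_force: 0.0
```

```bash
python3 - <<'E'
from h import *
import pickle
D=pickle.load(open("D.pkl","rb"))
v=tr("wrist","amber"); 
if v:
    D["amber"].append(v)
    print(np.argwhere(v[2]).mean(0)[::-1],v[2].sum(), fit([v],PARTS["amber"],[383,311,0,-54],0.), fit([v],PARTS["amber"],[383,311,0,-54]),fit(D["amber"],PARTS["amber"],[383,311,0,-54]))
pickle.dump(D,open("D.pkl","wb"))
E
python3 plan.py 569 -29 190 79
```

```text
[282.74673008 107.47839873] 5046 (array([383.2, 311.8,   0. , -54. ]), 0.011) (array([383. , 311.9,   1.4, -54. ]), 0.009) (array([383.3, 311.5,   0.7, -54. ]), 0.057)
t 3.35 at [400.7 226.5 190.6] rot [-1.7998e+02  8.0000e-02  1.2572e+02] -> n 8 row [[-0.0747, 0.0244, 0.0002], [0, 0, np.float64(0.2038)]]
```

send_rows:
  deltas:
    - [[-0.0747,0.0244,0],[0,0,0.2038]]
    - [[-0.0747,0.0244,0],[0,0,0.2038]]
    - [[-0.0747,0.0244,0],[0,0,0.2038]]
    - [[-0.0747,0.0244,0],[0,0,0.2038]]
    - [[-0.0747,0.0244,0],[0,0,0.2038]]
    - [[-0.0747,0.0244,0],[0,0,0.2038]]
    - [[-0.0747,0.0244,0],[0,0,0.2038]]
    - [[-0.0747,0.0244,0],[0,0,0.2038]]
    - [[0,0,0],[0,0,0]]

```text
time_s: 4.25
ee_pos: [570.8, -27.9, 190.1]
ee_rot: [179.9, 0.1, 79.0]
force: [-1.0, 0.8, 0.3]
gripper_width: 91.4
gripper_force: 0.0
```

```bash
python3 - <<'E'
from h import *
import pickle
D=pickle.load(open("D.pkl","rb"))
print(state()["ee_pos"].round(1))
f=grab_frame("wrist"); cv2.imwrite("pics/w1.png",cv2.resize(f[:,:,::-1],(800,600),interpolation=cv2.INTER_CUBIC))
for l,g,z in(("rack",[535,-23,0,-11],0.),("stop",[569,-29,10,-11],10.)):
    v=tr("wrist",l)
    if v:
        D[l].append(v); print(l,v[2].sum(), fit([v],PARTS[l],g,z), fit([v],PARTS[l],g),fit(D[l],PARTS[l],g))
pickle.dump(D,open("D.pkl","wb"))
E
python3 plan.py 569 -29 120 79
```

```text
[570.8 -27.9 190.1]
rack 20620 (array([534.5, -21.9,   0. , -11.3]), 0.087) (array([534.4, -22.4,  -2.7, -11.3]), 0.083) (array([534.6, -22.3,  -0.7, -11.2]), 0.114)
stop 895 (array([568.5, -29.6,  10. , -11.2]), 0.085) (array([568.4, -30.3,   5.4, -11.3]), 0.072) (array([568.6, -29.1,   8.1, -11.2]), 0.119)
t 4.5 at [569.2 -23.2 190.5] rot [-1.7999e+02 -4.0000e-02  7.9430e+01] -> n 2 row [[-0.0057, 0.0008, 0.0705], [0, 0, np.float64(0.0075)]]
```

View pics/w1.png

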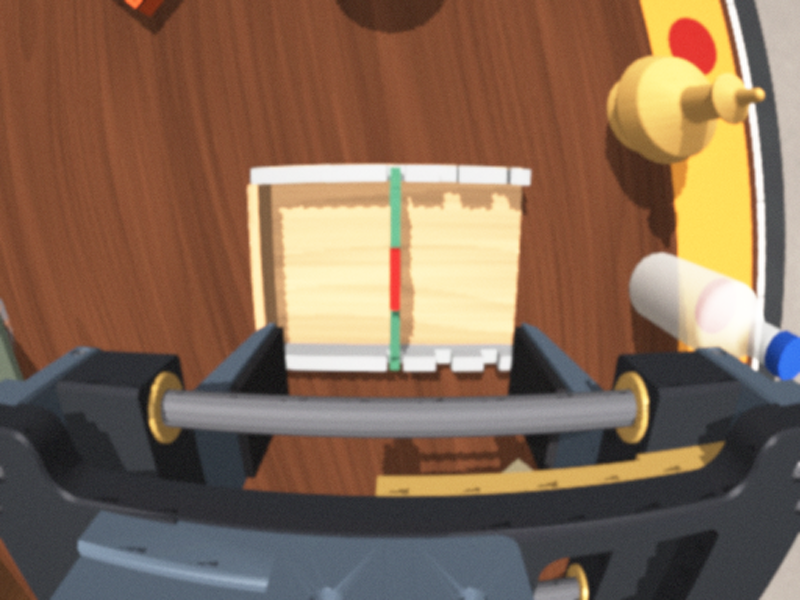

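The wrist view (800 px scale) shows the rack spanning (250–530, 165–370), the stop at column 395 and the red tab at (395,280). Both are consistent with the fits, which put the stop at rack x ≈ 35. Next I descend for a closer look.

send_rows:
  deltas:
    - [[-0.0057,0,0.0705],[0,0,0]]
    - [[-0.0057,0,0.0705],[0,0,0.0075]]
    - [[0,0,0],[0,0,0]]
    - [[0,0,0],[0,0,0]]

```text
time_s: 4.9
ee_pos: [568.5, -29.3, 120.4]
ee_rot: [-180.0, -0.0, 79.2]
force: [0.2, 0.0, 1.4]
gripper_width: 91.0
gripper_force: 0.0
```

```bash
python3 - <<'E'
from h import *
import pickle
D=pickle.load(open("D.pkl","rb"))
print(state()["ee_pos"].round(1))
TAB=[box(-4,4,-22,22,36,51)]
c=calibration("wrist");f=grab_frame("wrist")
h=cv2.cvtColor(f,cv2.COLOR_RGB2HSV).astype(int)
m=((h[...,0]<8)|(h[...,0]>172))&(h[...,1]>150)&(h[...,2]>80)
n,lab,st,ce=cv2.connectedComponentsWithStats(m.astype(np.uint8))
q=proj(c,"wrist",np.array([568.5,-29.6,55]))[0]
i=1+np.argmin([np.hypot(*(x-q)) if s[4]>20 else 1e9 for x,s in zip(ce[1:],st[1:])]); m=lab==i
print("tab px",ce[i],st[i],q)
V=(c,"wrist",m)
print(fit([V],TAB,[568.5,-29.6,10,-11.2],10.),fit([V],TAB,[568.5,-29.6,10,-11.2]))
for l,g,z in(("rack",[535,-22.5,0,-11],0.),("stop",[569,-29,10,-11],10.)):
    v=tr("wrist",l)
    if v:
        D[l].append(v); print(l,v[2].sum(), fit([v],PARTS[l],g,z), fit([v],PARTS[l],g),fit(D[l][2:],PARTS[l],g))
pickle.dump(D,open("D.pkl","wb"))
s=state();print(s)
E
python3 plan.py 568.5 -29.5 48 78.8
```

```text
[568.5 -29.3 120.4]
tab px [254.28019324 194.15700483] [250 169   9  50 414] [254.01427267 194.59920633]
(array([568.5, -29.7,  10. , -11.1]), 0.127) (array([ 5.681e+02, -3.180e+01,  5.000e-01, -1.080e+01]), 0.076)
rack 27601 (array([534.9, -21.4,   0. , -11.1]), 0.185) (array([531.9, -20.8, -16.4, -11.3]), 0.156) (array([534.3, -22. ,  -4.4, -11.2]), 0.127)
stop 1316 (array([568.5, -28.4,  10. , -11.1]), 0.087) (array([568.7, -27.3,   3. , -11.2]), 0.07) (array([568.3, -29.9,   3.2, -11.1]), 0.084)
{'time_s': 5.15, 'qpos': array([-4.19487872e+00,  2.07396622e+01,  9.64400914e+01,  8.26191179e-03,
        6.26259926e+01,  6.68963654e+00]), 'qvel': array([-0.29448297,  0.1959565 ,  0.65036714,  0.06707422, -0.13383364,
        0.01652249]), 'effort': array([ 7.58663239e-02, -4.16401005e+01, -2.14667934e+01,  7.68269808e-02,
        1.55687425e-02,  2.72664947e-04]), 'ee_pos': array([569.54722661, -30.19674617, 121.69477943]), 'ee_rot': array([ 1.79807925e+02, -2.99283407e-02,  7.91117485e+01]), 'force': array([-0.39515804,  0.08098748,  0.2843496 ]), 'torque': array([-0.13154847,  0.07644721, -0.0123567 ]), 'gripper_force': 0.0, 'gripper_width': 91.57236502127367}
t 5.15 at [569.5 -30.2 121.7] rot [ 1.7981e+02 -3.0000e-02  7.9110e+01] -> n 2 row [[0.0005, -0.0012, 0.0737], [0, 0, np.float64(0.0054)]]
```

send_rows:
  deltas:
    - [[0,0,0.0737],[0,0,0.005]]
    - [[0.0005,-0.001,0.04],[0,0,0.005]]
    - [[0,-0.001,0.0337],[0,0,0]]
    - [[0,0,0.004],[0,0,0]]
    - [[0,0,0],[0,0,0]]

```text
time_s: 5.65
ee_pos: [568.0, -30.0, 44.8]
ee_rot: [180.0, -0.0, 78.8]
force: [0.9, 0.1, -0.9]
gripper_width: 91.1
gripper_force: 0.0
```

send_rows:
  deltas:
    - [[0,0,0],[0,0,0]]
    - [[0,0,0],[0,0,0]]
    - [[0,0,0],[0,0,0]]
    - [[0,0,0],[0,0,0]]
    - [[0,0,0],[0,0,0]]
    - [[0,0,0],[0,0,0]]
    - [[0,0,0],[0,0,0]]
  grip: 1
  grip_force: 20

```text
time_s: 6.35
ee_pos: [567.5, -29.9, 44.2]
ee_rot: [180.0, -0.0, 78.8]
force: [0.4, 0.5, -0.0]
gripper_width: 38.2
gripper_force: 0.0
```

send_rows:
  deltas:
    - [[0,0,0],[0,0,0]]
    - [[0,0,0],[0,0,0]]
    - [[0,0,0],[0,0,0]]
    - [[0,0,0],[0,0,0]]
    - [[0,0,0],[0,0,0]]
    - [[0,0,0],[0,0,0]]

```text
time_s: 6.95
ee_pos: [567.5, -29.9, 44.3]
ee_rot: [180.0, -0.0, 78.8]
force: [0.7, 0.5, 0.1]
gripper_width: 0.5
gripper_force: 0.0
```

Run:
```python
from h import *
for _ in range(4): grab_frame("wrist"); s=state(); print(s["ee_pos"].round(1),s["ee_rot"].round(2),s["gripper_width"].round(1),s["gripper_force"],s["force"].round(1))
```

```text
Traceback (most recent call last):
AttributeError: 'float' object has no attribute 'round'
```

Run:
```python
from h import *
s=state();print(s["ee_pos"],s["gripper_width"],s["gripper_force"])
fs=[grab_frame(n) for n in("wrist","scene")]
q=proj(calibration("scene"),"scene",[s["ee_pos"],s["ee_pos"]+[0,0,-14]]);print(q)
crop=fs[1][120:240,200:360]
a=cv2.resize(fs[0],(400,300));b=cv2.resize(crop,(400,300),interpolation=cv2.INTER_CUBIC)
cv2.imwrite("pics/g1.png",np.hstack([a,b])[:,:,::-1])
```

```text
[567.47879631 -29.92122763  44.23612585] 0.817618093210883 0.0
[[286.68700922 171.51665502]
 [286.45086769 174.18982904]]
```

View pics/g1.png

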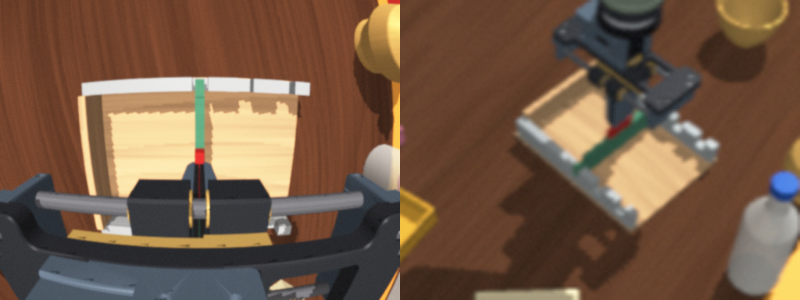

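Run:
```python
from h import *
fs=[grab_frame(n) for n in("wrist","scene","side")]
for n in("scene","side"):
    s=state();print(n,proj(calibration(n),n,[s["ee_pos"],s["ee_pos"]+[0,0,-14],[568.5,-29.6,46],[568.5,-29.6,61]]).round(1).tolist())
a=fs[0][170:320,180:330];b=fs[1][140:200,255:315];c=fs[2][200:280,200:280]
cv2.imwrite("pics/g2.png",np.hstack([cv2.resize(x,(266,266),interpolation=cv2.INTER_CUBIC) for x in(a,b,c)])[:,:,::-1])
```

```text
scene [[286.7, 171.5], [286.4, 174.2], [287.0, 171.3], [287.3, 168.3]]
side [[242.8, 235.9], [243.0, 238.8], [242.4, 235.6], [242.2, 232.5]]
```

View pics/g2.png

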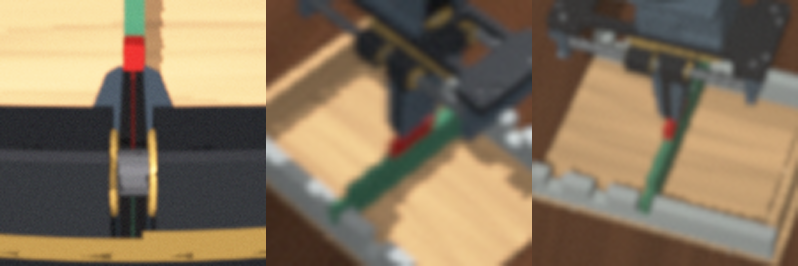

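Run:
```python
from h import *
p=[568.5,-29.6,10,-11.1]
pts=np.array([[0,-22,51],[0,-16,51],[0,16,51],[0,22,51],[0,22,36],[0,-22,36],[0,81,26],[0,65,36]],float)
for n in("scene","side","wrist"):
    c=calibration(n);f=grab_frame(n)
    h=cv2.cvtColor(f,cv2.COLOR_RGB2HSV).astype(int)
    q=proj(c,n,place(p,pts))
    m=((h[...,0]<10)|(h[...,0]>170))&(h[...,1]>130)&(h[...,2]>60)
    ys,xs=np.where(m);k=np.hypot(xs-q[1:3,0].mean(),ys-q[1:3,1].mean())<40
    print(n,q.round(1).tolist());print("red",k.sum(),xs[k].min(),xs[k].max(),ys[k].min(),ys[k].max(), sorted(set(zip(ys[k].tolist(),xs[k].tolist())))[:40])
s=state();print(s["ee_pos"],s["gripper_width"],s["gripper_force"],s["qpos"])
```

```text
scene [[282.6, 172.0], [283.9, 171.0], [290.7, 165.7], [292.0, 164.7], [291.6, 167.7], [282.3, 174.9], [303.4, 160.3], [300.5, 160.8]]
red 32 254 291 167 196 [(167, 291), (168, 290), (168, 291), (169, 288), (169, 289), (169, 290), (169, 291), (170, 287), (170, 288), (170, 289), (170, 290), (171, 284), (171, 285), (171, 286), (171, 287), (171, 288), (172, 283), (172, 284), (172, 285), (172, 286), (172, 287), (173, 283), (173, 284), (173, 285), (173, 286), (174, 283), (174, 284), (174, 285), (184, 254), (189, 255), (194, 263), (196, 268)]
side [[244.7, 226.4], [244.0, 228.0], [240.3, 237.0], [239.6, 238.7], [239.8, 241.8], [244.9, 229.5], [232.9, 261.0], [234.6, 254.3]]
red 19 239 242 236 241 [(236, 240), (236, 241), (237, 240), (237, 241), (237, 242), (238, 239), (238, 240), (238, 241), (238, 242), (239, 239), (239, 240), (239, 241), (239, 242), (240, 239), (240, 240), (240, 241), (240, 242), (241, 240), (241, 241)]
wrist [[255.3, 259.3], [255.3, 251.4], [255.3, 205.9], [255.3, 196.7], [255.2, 190.2], [255.2, 249.3], [255.1, 101.1], [255.2, 125.5]]
red 345 249 261 190 252 [(190, 251), (190, 252), (190, 253), (190, 254), (190, 255), (190, 256), (190, 257), (190, 258), (190, 259), (191, 250), (191, 251), (191, 252), (191, 253), (191, 254), (191, 255), (191, 256), (191, 257), (191, 258), (191, 259), (191, 260), (192, 250), (192, 251), (192, 252), (192, 253), (192, 254), (192, 255), (192, 256), (192, 257), (192, 258), (192, 259), (192, 260), (192, 261), (193, 250), (193, 251), (193, 252), (193, 253), (193, 254), (193, 255), (193, 256), (193, 257)]
[567.47447306 -29.92723083  44.23845081] -0.019341160061248575 0.0 [-4.18097958e+00  2.51544364e+01  1.02115390e+02  5.07992453e-03
  5.27284534e+01  7.01370934e+00]
```

Run:
```python
from h import *
s=state();c=calibration("wrist")
R=Ro.from_euler("xyz",s["ee_rot"],degrees=True).as_matrix()
for z in(14,5,-5,-17,-30):
    print(z,proj(c,"wrist",np.array([[16,-14,z],[16,0,z],[16,14,z]])@R.T+s["ee_pos"]).round(1).tolist())
n="wrist"
print("cam in tool",R.T@(-c["R"].T@c["t"]-s["ee_pos"]), R.T@c["R"].T[:,2])
```

```text
14 [[234.6, 193.0], [253.9, 193.0], [273.1, 193.1]]
5 [[233.8, 196.6], [253.9, 196.6], [273.9, 196.6]]
-5 [[232.8, 200.9], [253.8, 201.0], [274.9, 201.0]]
-17 [[231.5, 206.7], [253.8, 206.8], [276.1, 206.7]]
-30 [[229.9, 213.8], [253.8, 213.9], [277.7, 213.9]]
cam in tool [  75.7760601     0.21246262 -193.316732  ] [-0.26725235  0.00147355  0.96362545]
```

send_rows:
  deltas:
    - [[0,0,0],[0,0,0]]
    - [[0,0,0],[0,0,0]]
    - [[0,0,0],[0,0,0]]
    - [[0,0,0],[0,0,0]]
    - [[0,0,0],[0,0,0]]
    - [[0,0,0.015],[0,0,0]]
    - [[0,0,0.015],[0,0,0]]
    - [[0,0,0.01],[0,0,0]]
    - [[0,0,0],[0,0,0]]
  grip: 0.6

```text
time_s: 8.3
ee_pos: [566.5, -29.9, 23.0]
ee_rot: [-179.9, 0.0, 78.8]
force: [-0.4, -0.2, -0.1]
gripper_width: 36.5
gripper_force: 0.0
```

send_rows:
  deltas:
    - [[0,0,0],[0,0,0]]
    - [[0,0,0],[0,0,0]]
    - [[0,0,0],[0,0,0]]
    - [[0,0,0],[0,0,0]]
    - [[0,0,0],[0,0,0]]
    - [[0,0,0],[0,0,0]]
  grip: 1

```text
time_s: 8.9
ee_pos: [567.7, -30.0, 24.5]
ee_rot: [180.0, -0.0, 78.8]
force: [0.2, -0.1, 0.7]
gripper_width: 7.7
gripper_force: 20.0
```

send_rows:
  deltas:
    - [[0,0,-0.01],[0,0,0]]
    - [[0,0,-0.02],[0,0,0]]
    - [[0,0,-0.02],[0,0,0]]
    - [[0,0,0],[0,0,0]]
    - [[0,0.02,0],[0,0,0]]
    - [[0,0.04,0],[0,0,0]]
    - [[0,0.02,0],[0,0,0]]
    - [[0,0,0],[0,0,0]]
    - [[0,0,0],[0,0,0]]
  grip_force: 30

```text
time_s: 9.8
ee_pos: [606.0, -37.6, 48.6]
ee_rot: [-179.9, 0.0, 78.8]
force: [-1.0, 0.3, -1.1]
gripper_width: 7.8
gripper_force: 30.0
```

Run:
```python
from h import *
import pickle
D=pickle.load(open("D.pkl","rb"))
P=[]
for i in range(3):
    s=state();P.append(np.r_[s["ee_pos"],s["ee_rot"][2]])
    c=calibration("wrist");f=grab_frame("wrist")
print(np.mean(P,0).round(2),s["gripper_width"],s["gripper_force"],s["force"].round(1))
cv2.imwrite("pics/s1.png",np.hstack([cv2.resize(f[60:330,120:390],(400,400)),cv2.resize(grab_frame("side")[195:295,190:290],(400,400),interpolation=cv2.INTER_CUBIC)])[:,:,::-1])
for n in("wrist","scene","side"):
    v=tr(n,"stop")
    if v: print(n,v[2].sum(),fit([v],STOP,[608,-37,35,-11.1],35.))
for l in("rack",): print(fit(D[l][:4],PARTS[l],[535,-22.5,0,-11],0.),fit(D[l][:2],PARTS[l],[535,-22.5,0,-11],0.))
```

```text
[605.83 -37.6   48.72  78.8 ] 7.755029087308614 29.99866157770157 [-0.3 -0.2 -1.7]
wrist 2390 (array([606.6, -36.8,  35. , -11.2]), 0.257)
scene 169 (array([608.9, -35.9,  35. ,  -9.4]), 0.992)
side 186 (array([608.9, -38.8,  35. ,  -9.4]), 0.813)
(array([534.8, -22.2,   0. , -11.1]), 0.133) (array([534.8, -22.6,   0. , -11.4]), 0.128)
```

View pics/s1.png

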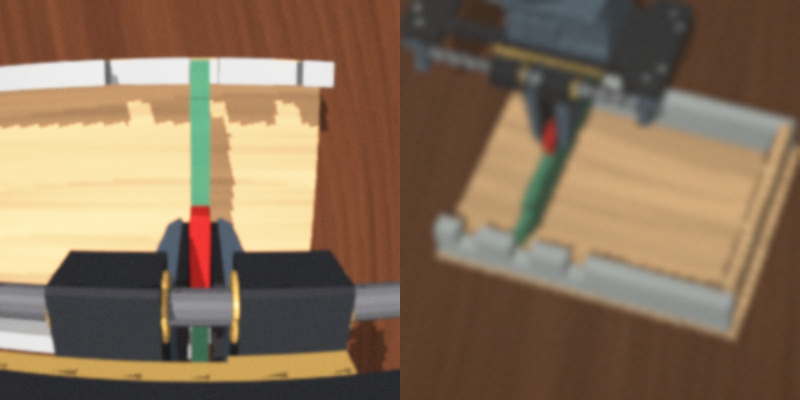

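The wrist crop shows the stop free of the rails with its ear at column 200, while notch 2's centre is near column 203 (notch walls at 103 and 303). So it sits 1.5–2 mm short, and I shift it by that before lowering.

send_rows:
  deltas:
    - [[-0.002,0.0036,0],[0,0,0]]
    - [[0,0,0.01],[0,0,0]]
    - [[0,0,0.01],[0,0,0]]
    - [[0,0,0.01],[0,0,0]]
    - [[0,0,0.01],[0,0,0]]
    - [[0,0,0.005],[0,0,0]]
    - [[0,0,0],[0,0,0]]

```text
time_s: 11.0
ee_pos: [607.9, -39.0, 26.1]
ee_rot: [-179.9, 0.0, 78.8]
force: [1.0, 0.3, -2.6]
gripper_width: 7.6
gripper_force: 30.0
```

Run:
```python
from h import *
for i in range(3):
    grab_frame("wrist");s=state();print(s["ee_pos"].round(1),s["gripper_width"],s["force"].round(1),s["torque"].round(2))
```

```text
[608.2 -39.   26.5] 7.536910361091386 [-0.   0.2 -1.7] [-0.12  0.07 -0.  ]
[608.4 -39.   26.7] 7.6615644674751895 [-0.1 -0.7 -0.8] [-0.05  0.05 -0.01]
[608.5 -39.   26.9] 7.63760413979101 [ 0.3  0.2 -2.3] [-0.06  0.02 -0.01]
```

send_rows:
  deltas:
    - [[0,0,0.003],[0,0,0]]
    - [[0,0,0.001],[0,0,0]]
    - [[0,0,0],[0,0,0]]

```text
time_s: 11.45
ee_pos: [608.3, -39.0, 24.7]
ee_rot: [-180.0, -0.0, 78.8]
force: [-0.3, 0.7, -1.7]
gripper_width: 8.0
gripper_force: 30.0
```

send_rows:
  deltas:
    - [[0,0,0],[0,0,0]]
    - [[0,0,0],[0,0,0]]
    - [[0,0,0],[0,0,0]]
    - [[0,0,-0.03],[0,0,0]]
    - [[0,0,-0.08],[0,0,0]]
    - [[0,0,-0.08],[0,0,0]]
    - [[0,0,-0.08],[0,0,0]]
    - [[0,0,0],[0,0,0]]
    - [[0,0,0],[0,0,0]]
  grip: 0

```text
time_s: 12.35
ee_pos: [608.7, -39.1, 160.7]
ee_rot: [179.9, -0.0, 78.8]
force: [0.3, 0.0, -0.6]
gripper_width: 76.9
gripper_force: 0.0
```

```bash
python3 - <<'E'
from h import *
s=state();print(s["ee_pos"],s["gripper_width"])
vs=[]
for n in("scene","side","wrist"):
    v=tr(n,"stop")
    if v: vs.append(v);print(n,v[2].sum(),fit([v],STOP,[608,-37,10,-11.1],10.),fit([v],STOP,[608,-37,10,-11.1]))
print(fit(vs,STOP,[608,-37,10,-11.1]))
v=tr("wrist","rack");print(fit([v],RACK,[535,-22.5,0,-11],0.))
E
python3 plan.py 413 -318 160 0; python3 plan.py 623 -310 160 128
```

```text
[608.65725769 -39.05729862 160.74559565] 76.92899843621697
scene 236 (array([610.1, -32.5,  10. ,  -8.8]), 0.323) (array([610.2, -31.5,   9.6,  -9.2]), 0.328)
side 302 (array([608. , -40.3,  10. , -11.5]), 0.11) (array([607.4, -37.4,  13.2, -11.1]), 0.115)
wrist 1086 (array([608.9, -38.1,  10. , -10.9]), 0.08) (array([608.8, -38.3,   8.1, -11. ]), 0.072)
(array([608.8, -38.4,   8. , -10.9]), 0.188)
(array([535. , -22.5,   0. , -11. ]), 1.0)
t 12.75 at [607.9 -39.  158.8] rot [-1.799e+02  1.000e-02  7.880e+01] -> n 11 row [[-0.0655, 0.014, -0.0002], [0, 0, np.float64(0.25)]]
t 12.75 at [607.9 -39.  158.8] rot [-1.799e+02  1.000e-02  7.880e+01] -> n 7 row [[-0.0794, -0.0093, -0.0003], [0, 0, np.float64(-0.2454)]]
```

```bash
python3 plan.py 623 -310 160 38; python3 -c "
from h import *
for n,u in(('scene',(343,236)),('side',(168,226)),('scene',(370,200)),('side',(150,275))): print(n,plane(calibration(n),n,u,0).round())"
```

```text
t 12.75 at [607.9 -39.  158.8] rot [-1.799e+02  1.000e-02  7.880e+01] -> n 7 row [[-0.0672, 0.0418, -0.0003], [0, 0, np.float64(0.2034)]]
scene [ 826. -112.    0.]
side [801. -73.   0.]
scene [835.  56.   0.]
side [810.  96.   0.]
```

send_rows:
  deltas:
    - [[-0.0672,0.0418,0],[0,0,0.2034]]
    - [[-0.0672,0.0418,0],[0,0,0.2034]]
    - [[-0.0672,0.0418,0],[0,0,0.2034]]
    - [[-0.0672,0.0418,0],[0,0,0.2034]]
    - [[-0.0672,0.0418,0],[0,0,0.2034]]
    - [[-0.0672,0.0418,0],[0,0,0.2034]]
    - [[-0.0672,0.0418,0],[0,0,0.2034]]
    - [[0,0,0],[0,0,0]]
    - [[0,0,0],[0,0,0]]

```text
time_s: 13.65
ee_pos: [623.0, -310.6, 159.1]
ee_rot: [-179.9, -0.0, 37.9]
force: [-0.4, 0.6, -0.6]
gripper_width: 90.9
gripper_force: 0.0
```

```bash
cat > look.py <<'E'
import sys,pickle
from h import *
l=sys.argv[1]; g=list(map(float,sys.argv[2:6]))
D=pickle.load(open("D.pkl","rb"))
v=tr("wrist",l)
if v: D.setdefault("w_"+l,[]).append(v); print(l,v[2].sum(),"z given",fit([v],PARTS[l],g,g[2]),"z free",fit([v],PARTS[l],g),"all wrist",fit(D["w_"+l],PARTS[l],g))
else: print("missed")
pickle.dump(D,open("D.pkl","wb"))
s=state();print(s["time_s"],s["ee_pos"].round(1),s["ee_rot"].round(2),s["gripper_width"])
E
python3 look.py cream 623 -310 0 38; python3 plan.py 623 -310 90 38
python3 - <<'E'
from h import *
s=state();c=calibration("wrist");f=grab_frame("wrist")
R=Ro.from_euler("xyz",s["ee_rot"],degrees=True).as_matrix()
cv2.imwrite("pics/c1.png",cv2.resize(f,(800,600),interpolation=cv2.INTER_CUBIC)[:,:,::-1])
for z in(14,-17,-30): print(z,(proj(c,"wrist",np.array([[16,-46,z],[16,46,z]])@R.T+s["ee_pos"])*1.5625).round(0).tolist())
E
```

```text
cream 5600 z given (array([ 623.1, -309.4,    0. ,   37. ]), 0.027) z free (array([ 622.9, -309.9,   -2.3,   36.9]), 0.025) all wrist (array([ 622.9, -309.9,   -2.3,   36.9]), 0.025)
13.75 [ 623.6 -308.9  159.4] [-1.7995e+02 -2.0000e-02  3.8080e+01] 91.18012625835013
t 13.75 at [ 623.6 -308.9  159.4] rot [-1.7995e+02 -2.0000e-02  3.8080e+01] -> n 2 row [[-0.0011, 0.0005, 0.0694], [0, 0, np.float64(0.0013)]]
14 [[300.0, 302.0], [495.0, 302.0]]
-17 [[285.0, 323.0], [510.0, 323.0]]
-30 [[277.0, 334.0], [518.0, 334.0]]
```

View pics/c1.png

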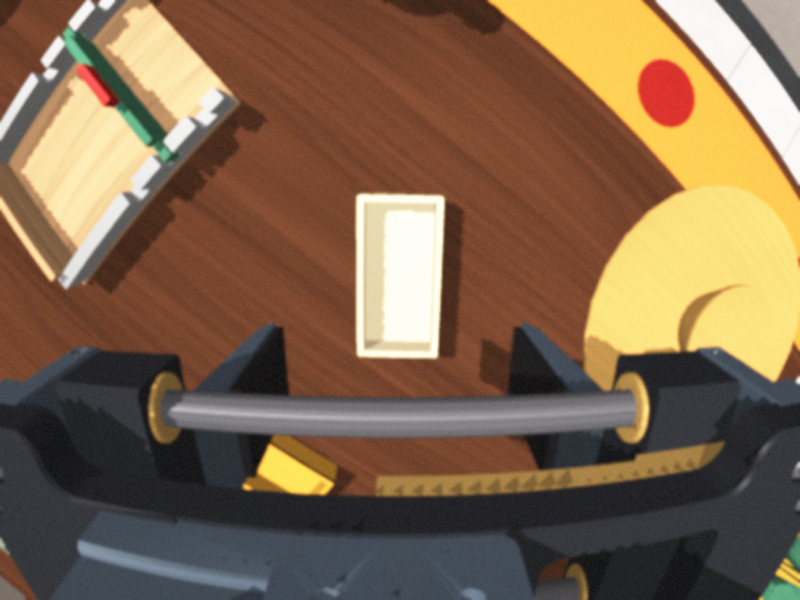

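The wrist view shows cream at (400,275), the hat brim from column 585 on, and the stop seated in notch 2. The finger corners are at (285,326) and (512,325), so the real fingertips lie about 18 mm behind the reported TCP. That explains the first empty pinch, and I plan all grasps with it.

```bash
python3 plan.py 623 -309.5 -10 37 43
```

```text
t 13.8 at [ 623.8 -308.6  159.6] rot [-1.7996e+02 -2.0000e-02  3.8110e+01] -> n 4 row [[-0.0006, 0.0001, 0.0848], [0, 0, np.float64(0.0097)]]
```

send_rows:
  deltas:
    - [[-0.0006,0.0001,0.08],[0,0,0.0097]]
    - [[-0.0006,0.0001,0.08],[0,0,0.0097]]
    - [[-0.0006,0.0001,0.08],[0,0,0.0097]]
    - [[-0.0006,0.0001,0.06],[0,0,0.0097]]
    - [[0,0,0.03],[0,0,0]]
    - [[0,0,0.01],[0,0,0]]
    - [[0,0,0],[0,0,0]]

```text
time_s: 14.5
ee_pos: [623.4, -310.4, -9.8]
ee_rot: [180.0, -0.0, 37.0]
force: [-0.7, -0.7, 0.8]
gripper_width: 91.5
gripper_force: 0.0
```

send_rows:
  deltas:
    - [[0,0,0],[0,0,0]]
    - [[0,0,0],[0,0,0]]
    - [[0,0,0],[0,0,0]]
    - [[0,0,0],[0,0,0]]
    - [[0,0,0],[0,0,0]]
    - [[0,0,0],[0,0,0]]
    - [[0,0,0],[0,0,0]]
  grip: 1
  grip_force: 30

```text
time_s: 15.2
ee_pos: [622.7, -310.7, -9.6]
ee_rot: [180.0, -0.0, 36.9]
force: [-2.0, 1.5, 5.6]
gripper_width: 59.7
gripper_force: 30.0
```

```bash
python3 plan.py 540 -24 130 -11.1
```

```text
t 15.2 at [ 622.7 -310.7   -9.6] rot [ 1.7999e+02 -2.0000e-02  3.6900e+01] -> n 9 row [[-0.0006, -0.0683, -0.031], [0, 0, np.float64(0.1862)]]
```

send_rows:
  deltas:
    - [[0,0,-0.02],[0,0,0]]
    - [[0,0,-0.06],[0,0,0]]
    - [[0,0,-0.08],[0,0,0]]
    - [[0,0,-0.06],[0,0,0]]
    - [[0,0,0],[0,0,0]]

```text
time_s: 15.7
ee_pos: [625.6, -312.5, 105.1]
ee_rot: [179.4, -0.3, 36.9]
force: [0.7, 0.1, -2.0]
gripper_width: 59.6
gripper_force: 30.0
```

```bash
python3 plan.py 534 -22.3 100 -11.1
```

```text
t 15.7 at [ 625.6 -312.5  105.1] rot [179.45  -0.26  36.9 ] -> n 8 row [[-0.0022, -0.0783, 0.0013], [0, 0, np.float64(0.2094)]]
```

send_rows:
  deltas:
    - [[-0.0022,-0.0783,0.001],[0,0,0.2094]]
    - [[-0.0022,-0.0783,0.001],[0,0,0.2094]]
    - [[-0.0022,-0.0783,0.001],[0,0,0.2094]]
    - [[-0.0022,-0.0783,0.001],[0,0,0.2094]]
    - [[-0.0022,-0.0783,0.001],[0,0,0.2094]]
    - [[-0.0022,-0.0783,0.001],[0,0,0.2094]]
    - [[-0.0022,-0.0783,0.001],[0,0,0.2094]]
    - [[-0.0022,-0.0783,0.001],[0,0,0.2094]]
    - [[0,0,0],[0,0,0]]
    - [[0,0,0],[0,0,0]]

```text
time_s: 16.7
ee_pos: [530.2, -19.9, 94.6]
ee_rot: [180.0, 0.1, -10.9]
force: [-0.1, -0.2, -2.2]
gripper_width: 59.5
gripper_force: 30.0
```

```bash
cat > held.py <<'E'
import sys
from h import *
l=sys.argv[1]; dz=float(sys.argv[2])   # dz: tier underside minus TCP z
for i in range(3): grab_frame("wrist")
s=state(); v=tr("wrist",l); s2=state()
p=s["ee_pos"]; print("tcp",p.round(1),s2["ee_pos"].round(1),s["ee_rot"].round(2),s["gripper_width"])
if v:
    r=fit([v],PARTS[l],[p[0],p[1],p[2]+dz,s["ee_rot"][2]],p[2]+dz)
    a=np.radians(s["ee_rot"][2]); d=r[0][:2]-p[:2]
    print("held",r,"px",v[2].sum(),"offset tool x,y",(d@[np.cos(a),np.sin(a)]).round(1),(d@[np.sin(a),-np.cos(a)]).round(1))
E
python3 held.py cream 9.6
python3 plan.py 534 -22.3 100 -11.1
```

```text
tcp [530.7 -21.5  95.1] [530.9 -21.6  95.4] [ 1.7997e+02  6.0000e-02 -1.1130e+01] 59.76871401281096
held (array([531.8, -21.3, 104.7, -10.9]), 0.276) px 15294 offset tool x,y 1.1 -0.4
t 16.95 at [530.9 -21.6  95.4] rot [ 1.7999e+02  3.0000e-02 -1.1160e+01] -> n 1 row [[0.0064, 0.0002, -0.0092], [0, 0, np.float64(-0.0022)]]
```

send_rows:
  deltas:
    - [[0.0055,0,0.02],[0,0,0]]
    - [[0,0,0.06],[0,0,0]]
    - [[0,0,0.05],[0,0,0]]
    - [[0,0,0.03],[0,0,0]]
    - [[0,0,0.016],[0,0,0]]
    - [[0,0,0],[0,0,0]]
    - [[0,0,0],[0,0,0]]

```text
time_s: 17.65
ee_pos: [534.4, -21.3, 8.1]
ee_rot: [-180.0, -0.1, -11.1]
force: [-0.5, 0.2, -2.0]
gripper_width: 59.8
gripper_force: 30.0
```

```bash
python3 - <<'E'
from h import *
for i in range(4):
    s=state();print(s["ee_pos"].round(1),s["ee_rot"].round(2),s["force"].round(1),s["torque"].round(2));grab_frame("wrist")
E
python3 plan.py 533.6 -22.1 -3 -11.1
```

```text
[534.4 -21.3   8.1] [-1.7999e+02 -6.0000e-02 -1.1110e+01] [-0.5  0.2 -2. ] [-0.05  0.19  0.04]
[534.6 -21.2   8.5] [-1.7998e+02 -1.1000e-01 -1.1100e+01] [-0.3 -0.4 -2.5] [-0.05  0.14 -0.03]
[534.6 -21.2   8.6] [-1.7998e+02 -1.2000e-01 -1.1100e+01] [ 0.7  0.2 -2.7] [-0.1   0.16 -0.07]
[534.5 -21.1   8.7] [-1.7998e+02 -1.2000e-01 -1.1090e+01] [ 0.   0.9 -2.1] [-0.02  0.21  0.03]
t 17.85 at [534.5 -21.1   8.6] rot [-1.7998e+02 -1.1000e-01 -1.1090e+01] -> n 1 row [[-0.0013, 0.0023, 0.0232], [0, 0, np.float64(0.0004)]]
```

send_rows:
  deltas:
    - [[-0.0013,0.0018,0.01],[0,0,0]]
    - [[0,0,0.008],[0,0,0]]
    - [[0,0,0.003],[0,0,0]]
    - [[0,0,0],[0,0,0]]
    - [[0,0,0],[0,0,0]]

```text
time_s: 18.35
ee_pos: [532.9, -21.8, -2.8]
ee_rot: [-180.0, 0.0, -11.1]
force: [0.2, 0.4, -2.5]
gripper_width: 59.8
gripper_force: 30.0
```

send_rows:
  deltas:
    - [[0,0,0.002],[0,0,0]]
    - [[0,0,0],[0,0,0]]

```text
time_s: 18.55
ee_pos: [533.2, -21.8, -3.6]
ee_rot: [-180.0, -0.0, -11.1]
force: [0.1, -0.2, -1.2]
gripper_width: 60.1
gripper_force: 30.0
```

send_rows:
  deltas:
    - [[0.0008,0,0.0012],[0,0,0]]
    - [[0,0,0],[0,0,0]]
    - [[0,0,0],[0,0,0]]

```text
time_s: 18.85
ee_pos: [533.2, -21.8, -3.6]
ee_rot: [-180.0, -0.0, -11.1]
force: [-2.6, 0.7, 5.2]
gripper_width: 59.7
gripper_force: 30.0
```

send_rows:
  deltas:
    - [[0,0,0],[0,0,0]]
    - [[0,0,0],[0,0,0]]
    - [[0,0,0],[0,0,0]]
    - [[0,0,-0.03],[0,0,0]]
    - [[0,0,-0.08],[0,0,0]]
    - [[0,0,-0.08],[0,0,0]]
    - [[0,0,-0.09],[0,0,0]]
    - [[0,0,0],[0,0,0]]
    - [[0,0,0],[0,0,0]]
  grip: 0

```text
time_s: 19.75
ee_pos: [533.9, -22.0, 136.6]
ee_rot: [-180.0, -0.1, -11.1]
force: [-0.3, 0.4, -0.7]
gripper_width: 91.2
gripper_force: 0.0
```

```bash
python3 - <<'E'
from h import *
for i in range(2):grab_frame("wrist")
v=tr("wrist","cream");print(fit([v],TIER,[534.6,-22.3,6,-11],6.),fit([v],TIER,[534.6,-22.3,6,-11]))
f=grab_frame("wrist");cv2.imwrite("pics/p1.png",cv2.resize(f,(800,600),interpolation=cv2.INTER_CUBIC)[:,:,::-1])
print(state()["time_s"])
E
python3 plan.py 415 -318 140 92.4
```

```text
(array([534.3, -21.5,   6. , -11.4]), 0.02) (array([534.1, -21.3,   4.8, -11.1]), 0.018)
20.0
t 20.0 at [532.3 -21.8 134.1] rot [179.98   0.18 -11.09] -> n 14 row [[-0.0446, 0.0273, -0.0008], [0, 0, np.float64(-0.258)]]
```

View pics/p1.png

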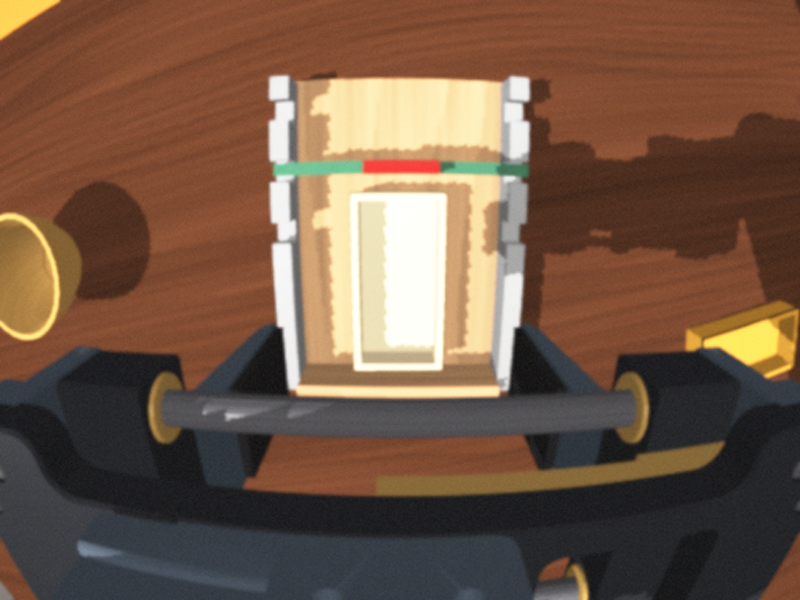

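In the wrist view cream spans columns 351–445, centred between the rails (297–503), with the stop seated beyond it at row 168. Next is ochre.

send_rows:
  deltas:
    - [[-0.0446,0.0273,0],[0,0,-0.258]]
    - [[-0.0446,0.0273,0],[0,0,-0.258]]
    - [[-0.0446,0.0273,0],[0,0,-0.258]]
    - [[-0.0446,0.0273,0],[0,0,-0.258]]
    - [[-0.0446,0.0273,0],[0,0,-0.258]]
    - [[-0.0446,0.0273,0],[0,0,-0.258]]
    - [[-0.0446,0.0273,0],[0,0,-0.258]]

```text
time_s: 20.7
ee_pos: [401.4, -141.9, 134.8]
ee_rot: [-179.9, 0.1, 41.0]
force: [0.4, -0.2, 0.9]
gripper_width: 91.5
gripper_force: 0.0
```

send_rows:
  deltas:
    - [[-0.0446,0.0273,0],[0,0,-0.258]]
    - [[-0.0446,0.0273,0],[0,0,-0.258]]
    - [[-0.0446,0.0273,0],[0,0,-0.258]]
    - [[-0.0446,0.0273,0],[0,0,-0.258]]
    - [[-0.0446,0.0273,0],[0,0,-0.258]]
    - [[-0.0446,0.0273,0],[0,0,-0.258]]
    - [[-0.0446,0.0273,0],[0,0,-0.258]]
    - [[0,0,0],[0,0,0]]
    - [[0,0,0],[0,0,0]]

```text
time_s: 21.6
ee_pos: [415.6, -317.7, 134.4]
ee_rot: [-179.9, -0.1, 92.3]
force: [0.5, 1.0, -0.8]
gripper_width: 91.1
gripper_force: 0.0
```

```bash
python3 look.py ochre 413 -317.5 0 92.4; python3 plan.py 413 -317.5 -10 92.4 43
python3 - <<'E'
from h import *
f=grab_frame("wrist");cv2.imwrite("pics/o1.png",cv2.resize(f[60:260,120:400],(700,500),interpolation=cv2.INTER_CUBIC)[:,:,::-1])
E
```

```text
ochre 6607 z given (array([ 412.6, -318.5,    0. ,   91.2]), 0.03) z free (array([ 412.6, -318.3,    2.6,   91.5]), 0.028) all wrist (array([ 412.6, -318.3,    2.6,   91.5]), 0.028)
21.7 [ 415.4 -317.1  134.9] [-1.7991e+02 -9.0000e-02  9.2350e+01] 91.12011389518531
t 21.7 at [ 415.4 -317.1  134.9] rot [-1.7991e+02 -9.0000e-02  9.2350e+01] -> n 4 row [[-0.0002, -0.0012, 0.0725], [0, 0, np.float64(-0.0004)]]
```

View pics/o1.png

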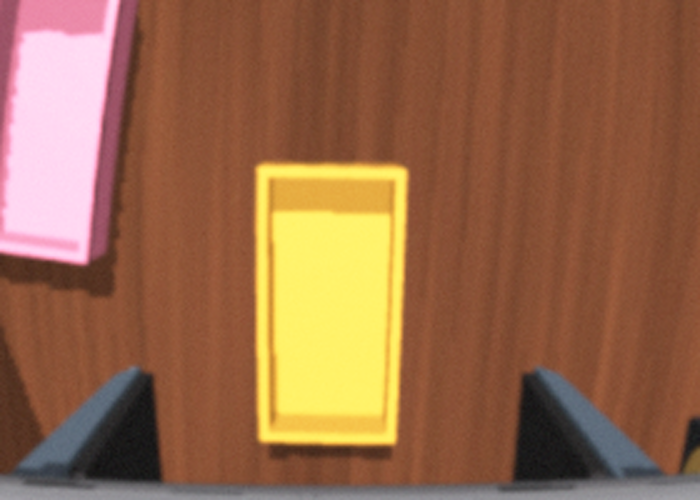

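The crop shows the yellow open tier with its corners at (258,165)–(405,443). Pink is off at upper left, at least 35 mm clear of the fingers, so this is the right one.

send_rows:
  deltas:
    - [[-0.0025,-0.0057,0.08],[0,0,0.033]]
    - [[0,0,0.08],[0,0,0]]
    - [[0,0,0.08],[0,0,0]]
    - [[0,0,0.035],[0,0,0]]
    - [[0,0,0.015],[0,0,0]]
    - [[0,0,0],[0,0,0]]

```text
time_s: 22.35
ee_pos: [413.0, -318.7, -9.8]
ee_rot: [-179.9, -0.1, 91.5]
force: [-0.0, 0.1, -0.4]
gripper_width: 91.0
gripper_force: 0.0
```

send_rows:
  deltas:
    - [[0,0,0],[0,0,0]]
    - [[0,0,0],[0,0,0]]
    - [[0,0,0],[0,0,0]]
    - [[0,0,0],[0,0,0]]
    - [[0,0,0],[0,0,0]]
    - [[0,0,0],[0,0,0]]
    - [[0,0,0],[0,0,0]]
  grip: 1
  grip_force: 30

```text
time_s: 23.05
ee_pos: [413.3, -319.6, -8.8]
ee_rot: [-180.0, 0.0, 91.5]
force: [-2.1, 0.5, 5.3]
gripper_width: 59.6
gripper_force: 30.0
```

send_rows:
  deltas:
    - [[0,0,-0.02],[0,0,0]]
    - [[0,0,-0.05],[0,0,0]]
    - [[0,0,-0.08],[0,0,0]]
    - [[0,0,-0.06],[0,0,0]]
    - [[0,0,-0.02],[0,0,0]]
    - [[0,0,0],[0,0,0]]
    - [[0,0,0],[0,0,0]]

```text
time_s: 23.75
ee_pos: [412.5, -318.6, 104.2]
ee_rot: [-179.9, -0.1, 91.4]
force: [-0.2, 0.5, -2.5]
gripper_width: 60.0
gripper_force: 30.0
```

```bash
python3 plan.py 533.5 -21.3 110 168.9
```

```text
t 23.75 at [ 412.5 -318.6  104.2] rot [-1.7989e+02 -1.1000e-01  9.1440e+01] -> n 11 row [[0.0327, 0.0539, -0.001], [0, 0, np.float64(-0.2458)]]
```

send_rows:
  deltas:
    - [[0.0327,0.0539,-0.001],[0,0,-0.2458]]
    - [[0.0327,0.0539,-0.001],[0,0,-0.2458]]
    - [[0.0327,0.0539,-0.001],[0,0,-0.2458]]
    - [[0.0327,0.0539,-0.001],[0,0,-0.2458]]
    - [[0.0327,0.0539,-0.001],[0,0,-0.2458]]
    - [[0.0327,0.0539,-0.001],[0,0,-0.2458]]
    - [[0.0327,0.0539,-0.001],[0,0,-0.2458]]
    - [[0.0327,0.0539,-0.001],[0,0,-0.2458]]
    - [[0.0327,0.0539,-0.001],[0,0,-0.2458]]
    - [[0.0327,0.0539,-0.001],[0,0,-0.2458]]

```text
time_s: 24.75
ee_pos: [540.3, -51.1, 108.1]
ee_rot: [-180.0, -0.2, 162.1]
force: [-0.7, 0.9, -2.0]
gripper_width: 59.8
gripper_force: 30.0
```

send_rows:
  deltas:
    - [[0.0327,0.0539,-0.001],[0,0,-0.2458]]
    - [[0,0,0],[0,0,0]]
    - [[0,0,0],[0,0,0]]
    - [[0,0,0],[0,0,0]]

```text
time_s: 25.15
ee_pos: [533.8, -22.5, 110.0]
ee_rot: [-180.0, -0.1, 168.8]
force: [0.4, -0.4, -1.7]
gripper_width: 59.7
gripper_force: 30.0
```

```bash
python3 held.py ochre 9.3
python3 plan.py 534.2 -21.5 60 168.8
```

```text
tcp [534.2 -22.8 110.7] [534.3 -22.6 111. ] [-1.7999e+02 -4.0000e-02  1.6880e+02] 59.82874954337268
held (array([533.4, -22.2, 120. , 169. ]), 0.283) px 15207 offset tool x,y 0.9 0.5
t 25.4 at [534.3 -22.6 111. ] rot [ 1.8000e+02 -1.0000e-02  1.6882e+02] -> n 2 row [[0.0003, 0.0011, 0.051], [0, 0, np.float64(0.0004)]]
```

send_rows:
  deltas:
    - [[-0.0008,0.0022,0.03],[0,0,0]]
    - [[0,0,0.06],[0,0,0]]
    - [[0,0,0.05],[0,0,0]]
    - [[0,0,0.02],[0,0,0]]
    - [[0,0,0],[0,0,0]]
    - [[0,0,0],[0,0,0]]
    - [[0,0,0],[0,0,0]]
    - [[0,0,0],[0,0,0]]

```text
time_s: 26.2
ee_pos: [535.7, -21.0, 32.3]
ee_rot: [180.0, 0.1, 168.9]
force: [0.7, 1.2, -1.4]
gripper_width: 59.8
gripper_force: 30.0
```

Run:
```python
from h import *
P=[]
for i in range(4):
    s=state();P.append(np.r_[s["ee_pos"],s["ee_rot"]]);print(P[-1].round(2),s["force"].round(1));grab_frame("wrist")
```

```text
[ 5.3573e+02 -2.0980e+01  3.2310e+01  1.7998e+02  1.4000e-01  1.6890e+02] [ 0.7  1.2 -1.4]
[ 5.3557e+02 -2.0950e+01  3.2150e+01  1.7998e+02  1.2000e-01  1.6890e+02] [-0.5  0.7 -2. ]
[ 5.3536e+02 -2.0940e+01  3.1940e+01  1.7998e+02  9.0000e-02  1.6890e+02] [-0.2 -0.1 -2. ]
[ 5.3519e+02 -2.0890e+01  3.1740e+01  1.7999e+02  7.0000e-02  1.6890e+02] [ 0.3  0.1 -2.4]
```

send_rows:
  deltas:
    - [[0,-0.0015,0.006],[0,0,0]]
    - [[0,0,0.004],[0,0,0]]
    - [[0,0,0.002],[0,0,0]]
    - [[0,0,0],[0,0,0]]
    - [[0,0,0],[0,0,0]]

```text
time_s: 26.9
ee_pos: [534.4, -21.6, 25.2]
ee_rot: [-180.0, -0.0, 168.9]
force: [-2.0, 0.1, 1.2]
gripper_width: 59.7
gripper_force: 30.0
```

send_rows:
  deltas:
    - [[0,0,0.0015],[0,0,0]]
    - [[0,0,0],[0,0,0]]

```text
time_s: 27.1
ee_pos: [534.4, -21.6, 25.2]
ee_rot: [-180.0, -0.0, 168.9]
force: [-2.9, 0.1, 7.2]
gripper_width: 59.9
gripper_force: 30.0
```

send_rows:
  deltas:
    - [[0,0,0],[0,0,0]]
    - [[0,0,0],[0,0,0]]
    - [[0,0,0],[0,0,0]]
    - [[0,0,-0.03],[0,0,0]]
    - [[0,0,-0.07],[0,0,0]]
    - [[0,0,-0.07],[0,0,0]]
    - [[0,0,-0.07],[0,0,0]]
    - [[0,0,0],[0,0,0]]
    - [[0,0,0],[0,0,0]]
  grip: 0

```text
time_s: 28.0
ee_pos: [535.0, -21.7, 144.7]
ee_rot: [180.0, 0.1, 168.9]
force: [0.4, 1.1, -1.1]
gripper_width: 91.4
gripper_force: 0.0
```

```bash
python3 - <<'E'
from h import *
for i in range(2):grab_frame("wrist")
v=tr("wrist","ochre");print(fit([v],TIER,[534.2,-21.5,34,-11],34.),fit([v],TIER,[534.2,-21.5,34,-11]))
v=tr("wrist","cream");print(v and (v[2].sum()))
print(state()["time_s"])
E
python3 plan.py 383.2 311.7 150 126
```

```text
(array([533.8, -21.2,  34. , -11.3]), 0.015) (array([533.8, -21.3,  33.4, -11.2]), 0.014)
13269
28.6
t 28.6 at [534.6 -21.6 144.2] rot [ 1.800e+02 -2.000e-02  1.689e+02] -> n 10 row [[0.0613, 0.0432, -0.0012], [0, 0, np.float64(0.1497)]]
```

send_rows:
  deltas:
    - [[0.0613,0.0432,-0.001],[0,0,0.1497]]
    - [[0.0613,0.0432,-0.001],[0,0,0.1497]]
    - [[0.0613,0.0432,-0.001],[0,0,0.1497]]
    - [[0.0613,0.0432,-0.001],[0,0,0.1497]]
    - [[0.0613,0.0432,-0.001],[0,0,0.1497]]
    - [[0.0613,0.0432,-0.001],[0,0,0.1497]]
    - [[0.0613,0.0432,-0.001],[0,0,0.1497]]
    - [[0.0613,0.0432,-0.001],[0,0,0.1497]]
    - [[0.0613,0.0432,-0.001],[0,0,0.1497]]
    - [[0.0613,0.0432,-0.001],[0,0,0.1497]]

```text
time_s: 29.6
ee_pos: [382.4, 313.4, 149.7]
ee_rot: [180.0, 0.0, 125.9]
force: [1.7, -0.6, 0.8]
gripper_width: 91.2
gripper_force: 0.0
```

send_rows:
  deltas:
    - [[0,0,0],[0,0,0]]
    - [[0,0,0],[0,0,0]]
    - [[0,0,0],[0,0,0]]

```text
time_s: 29.9
ee_pos: [383.0, 310.9, 149.3]
ee_rot: [-180.0, 0.0, 126.0]
force: [0.1, -0.8, 0.3]
gripper_width: 91.2
gripper_force: 0.0
```

```bash
python3 look.py amber 383.2 311.8 0 -54;python3 plan.py 383.2 311.8 -10 126 43
```

```text
amber 5992 z given (array([382.9, 312. ,   0. , -54.1]), 0.022) z free (array([ 3.829e+02,  3.119e+02, -2.000e-01, -5.400e+01]), 0.021) all wrist (array([ 3.829e+02,  3.119e+02, -2.000e-01, -5.400e+01]), 0.021)
30.0 [383.3 310.8 149.4] [-1.7998e+02  1.0000e-02  1.2595e+02] 91.45472216379405
t 30.0 at [383.3 310.8 149.4] rot [-1.7998e+02  1.0000e-02  1.2595e+02] -> n 4 row [[0.0004, 0.0003, 0.0797], [0, 0, np.float64(-0.0004)]]
```

send_rows:
  deltas:
    - [[0.002,0.0008,0.08],[0,0,0]]
    - [[0,0,0.08],[0,0,0]]
    - [[0,0,0.08],[0,0,0]]
    - [[0,0,0.05],[0,0,0]]
    - [[0,0,0.02],[0,0,0]]
    - [[0,0,0.009],[0,0,0]]
    - [[0,0,0],[0,0,0]]

```text
time_s: 30.7
ee_pos: [383.6, 313.0, -9.6]
ee_rot: [179.9, -0.0, 126.0]
force: [0.4, -0.1, 0.8]
gripper_width: 91.2
gripper_force: 0.0
```

send_rows:
  deltas:
    - [[0,0,0],[0,0,0]]
    - [[0,0,0],[0,0,0]]
    - [[0,0,0],[0,0,0]]
    - [[0,0,0],[0,0,0]]
    - [[0,0,0],[0,0,0]]
    - [[0,0,0],[0,0,0]]
    - [[0,0,0],[0,0,0]]
  grip: 1
  grip_force: 30

```text
time_s: 31.4
ee_pos: [382.5, 312.7, -9.7]
ee_rot: [-180.0, -0.0, 126.0]
force: [-1.8, -0.8, 5.6]
gripper_width: 59.8
gripper_force: 30.0
```

send_rows:
  deltas:
    - [[0,0,-0.02],[0,0,0]]
    - [[0,0,-0.06],[0,0,0]]
    - [[0,0,-0.08],[0,0,0]]
    - [[0,0,-0.08],[0,0,0]]
    - [[0,0,-0.04],[0,0,0]]
    - [[0,0,0],[0,0,0]]
    - [[0,0,0],[0,0,0]]

```text
time_s: 32.1
ee_pos: [382.4, 312.5, 129.3]
ee_rot: [-180.0, 0.0, 126.0]
force: [-0.5, -0.1, -3.3]
gripper_width: 59.6
gripper_force: 30.0
```

```bash
python3 plan.py 534.2 -21.5 130 168.9
```

```text
t 32.1 at [382.4 312.5 129.3] rot [-179.95    0.    126.02] -> n 10 row [[-0.0645, -0.0385, -0.0001], [0, 0, np.float64(-0.1497)]]
```

send_rows:
  deltas:
    - [[-0.0645,-0.0385,0],[0,0,-0.1497]]
    - [[-0.0645,-0.0385,0],[0,0,-0.1497]]
    - [[-0.0645,-0.0385,0],[0,0,-0.1497]]
    - [[-0.0645,-0.0385,0],[0,0,-0.1497]]
    - [[-0.0645,-0.0385,0],[0,0,-0.1497]]
    - [[-0.0645,-0.0385,0],[0,0,-0.1497]]
    - [[-0.0645,-0.0385,0],[0,0,-0.1497]]
    - [[-0.0645,-0.0385,0],[0,0,-0.1497]]
    - [[-0.0645,-0.0385,0],[0,0,-0.1497]]
    - [[-0.0645,-0.0385,0],[0,0,-0.1497]]

```text
time_s: 33.1
ee_pos: [533.8, -22.5, 127.3]
ee_rot: [-180.0, -0.3, 169.0]
force: [1.1, 0.2, -3.9]
gripper_width: 59.8
gripper_force: 30.0
```

send_rows:
  deltas:
    - [[0,0,0],[0,0,0]]
    - [[0,0,0],[0,0,0]]
    - [[0,0,0],[0,0,0]]

```text
time_s: 33.4
ee_pos: [533.2, -20.4, 128.2]
ee_rot: [-180.0, -0.2, 168.9]
force: [0.2, 0.6, -3.4]
gripper_width: 59.8
gripper_force: 30.0
```

```bash
python3 held.py amber 9.6
```

```text
tcp [534.  -20.1 129.5] [534.5 -20.3 129.9] [ 1.8000e+02 -7.0000e-02  1.6896e+02] 60.04740386826601
held (array([535.1, -19.8, 139.1, 169.2]), 0.277) px 15298 offset tool x,y -1.0 0.5
```

send_rows:
  deltas:
    - [[0.0024,-0.0023,0.03],[0,0,0]]
    - [[0,0,0.05],[0,0,0]]
    - [[0,0,0.04],[0,0,0]]
    - [[0,0,0.018],[0,0,0]]
    - [[0,0,0],[0,0,0]]
    - [[0,0,0],[0,0,0]]
    - [[0,0,0],[0,0,0]]
    - [[0,0,0],[0,0,0]]

```text
time_s: 34.45
ee_pos: [534.3, -21.9, 61.9]
ee_rot: [180.0, 0.1, 168.9]
force: [0.1, -0.5, -4.2]
gripper_width: 59.7
gripper_force: 30.0
```

Run:
```python
from h import *
for i in range(4):
    s=state();print(s["ee_pos"].round(2),s["ee_rot"].round(2),s["force"].round(1));grab_frame("wrist")
```

```text
[534.33 -21.92  61.89] [1.7998e+02 1.2000e-01 1.6890e+02] [ 0.1 -0.5 -4.2]
[534.17 -21.94  61.73] [1.7998e+02 1.0000e-01 1.6890e+02] [ 0.8  0.2 -3.6]
[534.02 -21.91  61.56] [1.7998e+02 8.0000e-02 1.6890e+02] [ 0.4  0.1 -3.6]
[533.86 -21.95  61.37] [1.7999e+02 5.0000e-02 1.6890e+02] [ 0.5 -0.  -3.4]
```

send_rows:
  deltas:
    - [[0,0.0012,0.007],[0,0,0]]
    - [[0,0,0.005],[0,0,0]]
    - [[0,0,0.002],[0,0,0]]
    - [[0,0,0],[0,0,0]]
    - [[0,0,0],[0,0,0]]

```text
time_s: 35.15
ee_pos: [533.7, -21.3, 53.8]
ee_rot: [180.0, -0.0, 168.9]
force: [-0.1, -0.4, -2.6]
gripper_width: 60.1
gripper_force: 30.0
```

send_rows:
  deltas:
    - [[0,0,0.002],[0,0,0]]
    - [[0,0,0],[0,0,0]]

```text
time_s: 35.35
ee_pos: [533.6, -21.3, 52.8]
ee_rot: [180.0, -0.0, 168.9]
force: [0.4, 0.4, -3.4]
gripper_width: 59.6
gripper_force: 30.0
```

send_rows:
  deltas:
    - [[0.0006,0,0.001],[0,0,0]]
    - [[0,0,0.001],[0,0,0]]
    - [[0,0,0],[0,0,0]]

```text
time_s: 35.65
ee_pos: [533.4, -21.3, 52.3]
ee_rot: [180.0, 0.0, 168.9]
force: [-1.3, -0.5, 0.2]
gripper_width: 59.7
gripper_force: 30.0
```

send_rows:
  deltas:
    - [[0,0,0],[0,0,0]]
    - [[0,0,0],[0,0,0]]
    - [[0,0,0],[0,0,0]]
    - [[0,0,-0.03],[0,0,0]]
    - [[0,0,-0.07],[0,0,0]]
    - [[0,0,-0.07],[0,0,0]]
    - [[0,0,-0.07],[0,0,0]]
    - [[0,0,0],[0,0,0]]
    - [[0,0,0],[0,0,0]]
  grip: 0

```text
time_s: 36.55
ee_pos: [533.6, -21.3, 172.4]
ee_rot: [180.0, 0.1, 168.9]
force: [0.1, 0.8, -0.0]
gripper_width: 91.2
gripper_force: 0.0
```

Run:
```python
from h import *
for i in range(2):grab_frame("wrist")
v=tr("wrist","amber");print(fit([v],PARTS["amber"],[534.2,-21.5,62,-11],62.),fit([v],PARTS["amber"],[534.2,-21.5,62,-11]))
a=grab_frame("wrist")[60:300,130:390];b=grab_frame("side")[190:290,190:300];c=grab_frame("scene")[130:220,240:340]
cv2.imwrite("pics/f1.png",np.hstack([cv2.resize(x,(266,266),interpolation=cv2.INTER_CUBIC) for x in(a,b,c)])[:,:,::-1])
for n in("side","wrist"):
    v=tr(n,"stop")
    if v:print(n,fit([v],STOP,[608.5,-38,10,-11],10.))
print(state()["time_s"])
```

```text
(array([535.5, -21.3,  62. , -11.1]), 0.016) (array([535. , -21.1,  63.1, -11.2]), 0.015)
side (array([612.4, -36.4,  10. ,  -4.8]), 0.773)
wrist (array([609.4, -38.4,  10. , -11. ]), 0.959)
37.1
```

View pics/f1.png

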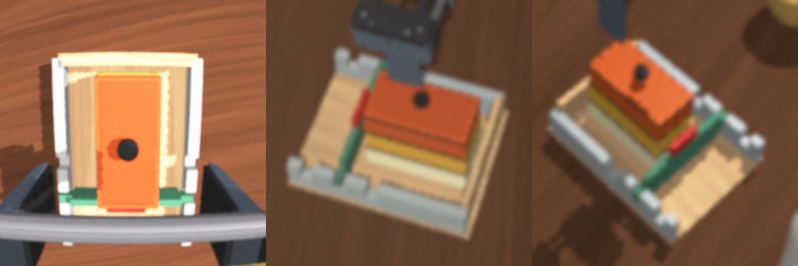

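The final views show the pile of cream, ochre and amber (knob up) square between the rails, with the stop seated upright in notch 2. The measured offsets between tiers are about 1.5 mm or less. Handing it in.

```bash
python3 -c "
from workcell import *
print(job_done())"
```

```text
the job is handed in; nothing more can be done
None
```

I handed the job in at about 37 s. The green stop is home in the second notches, and cream, ochre and amber are stacked in that order in the bay, within about 1.5 mm of flush by my measurements. I don't have the judge's verdict.

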